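# Rake the heaped chokes into an even layer on the sprung feeder bed

### The arm

A 7-joint arm with a two-finger parallel gripper is mounted at the origin on the work surface. World frame = base frame: x ahead of the robot, y to its left, z up, the work surface at z = 0. Lengths are in mm, angles in rad, forces in N, time in s.
With the tool pointing down it reaches from about 400 to 875 mm from the base axis. Payload 4.4 kg.
Tool frame: the origin (TCP) lies at the very end of the fingers, on their centre line; the grasp point (between the pads) lies 19 mm behind it; z points along the fingers, y is the line along which they close (so a half turn about z gives the same grasp; the last joint's range is limited). The gripper opens to 85 mm and grips with 20 to 120 N. Pads are 22 mm wide; open, the fingers measure 114 mm over their backs; the gripper's body (76 mm by 85 mm) begins 54 mm behind the grasp point. The pads swing forward as they close: fully open they stand 13 mm farther back than shut.
Start: joints at [-1.377, 0.628, 0.038, 1.517, -0.027, 0.996, -0.02], TCP at [166.952, 628.208, 231.313] pointing down, gripper open.
Joint ranges: [-3.06, 3.06], [-0.37, 2.12], [-1.25, 1.32], [0.18, 2.47], [-1.1, 4.24], [0.23, 1.98], [-2.94, 2.94]. Speed limits (rad/s): [2.57, 2.57, 3.14, 3.14, 3.14, 3.14, 3.14].

### API

Orientations are given as [roll, pitch, yaw] about the fixed x, y, z axes, in that order (R = Rz(yaw) Ry(pitch) Rx(roll)).
In Python, from cell import ctrl gives the robot as it stands.
- The arm moves only by the tool step_arm, never from a script. Its argument "series" is a list that holds one entry, the list of rows, each a list of 7 numbers: the turn, a rotation vector about the tool's x, y, z as a fraction of full scale, then the shift along the tool's x, y, z as a fraction of full scale, then the closure, from 0 (fully open) to 1 (shut). In form: [[[ax, ay, az, tx, ty, tz, gripper], ...]]. A call has 1 to 12 rows; each row shifts and turns the commanded pose from where the row before left it, along the tool's axes as they then stand; what a row does not reach is not made up. Full scale, the value 1, is 150 mm for a shift and 45 degrees for a turn. A row lasts 1/10 s, in which the tool goes at most 50 mm and 8.59 degrees, less where a joint would pass 70% of its speed; a pose out of reach is approached as far as the arm can. A call with a number of a shift or a turn outside -1 to 1 is refused whole. A call with a gripper value outside its range is refused whole. The fingers move at their own pace and stop on an object; the grip force is fixed at half the most. Time passes only in rows, so rows that do not move let the fingers close. It gives the time, the measured TCP pose, the force, the opening and the grip force at its end, in the units of the state.
- ctrl.read_state(): the state, without advancing time (a new reading comes with each control period).
- ctrl.get_image(name): name is "scene" or "top"; returns a dict with "img" (480x640x3 uint8, red, green, blue), "fx", "fy", "cx", "cy" (pixels), "R" (3x3) and "t" (3): a world point X has camera coordinates R X + t. Camera axes: x right, y down, z forward; pixel columns grow to the right and rows downward; lengths in mm; the calibration is good to about 2 mm. A picture is of the moment at which its call begins. There is no depth.
- ctrl.finish_job(): hands the job in; it is judged then, once.
Trained networks look in a picture, given as the dict that the camera call returned (one of the last four; its "shot" number tells which), for a name from the list of things; names that differ only in an ending like _2 or _b are one class to them, and where a whole thing is asked for, a point or a joint stands for the part that bears it (a point fixed in the world has none). Each returns a list of dicts, best first, with "score" (0 to 1); they miss things now and then, are a little off and sometimes report something else, mostly with a low value. They report only what shows in the picture. A call takes as long as a camera call. They do not tell look-alikes from the thing itself.
- ctrl.recognise(picture, thing): "centre" ([column, row] in pixels, amid what is visible of it).
The state is a dict: "clock": time; "qpos": joint angles; "qd": joint speeds; "tau": joint torques, N m; "eef_pos": TCP position; "tool_rot": TCP orientation; "force": force on the tool from outside, world axes, zero at the start; "torque": the same for the moment, N m; "width": finger opening in mm; "gripper_force": force on a finger pad.
Only numpy, scipy, OpenCV 4.12 (cv2) and the standard library are available. Lean on these libraries where they do the work, as an engineer would, in place of code of your own. Each camera call takes 0.05 s, during which the arm holds its last target. There are 200 camera calls.

### The job

Six chokes, two of them tall, lie heaped at one end of the feeder tray. With the hand rake, its teeth resting on the sprung bed but only lightly, draw them along the bed into an even single layer, two chokes lying flat in each third of the bed's length. Then stand the rake upright on the bench; touch the chokes only with the rake and leave the other things where they are.

Things in the scene. Friction and masses are not known exactly. Their poses are not given: they have to be found in the camera images.
- tray: Shallow open aluminium feeder tray, fixed to the bench. Origin at the centre of its underside on the bench, z up, y along its length. Inside 150 mm wide (x) and 360 mm long (y); walls 8 mm thick, rim 50 mm above the bench. Black notches in the long rims at y = -60 and +60 mm mark the thirds. The heap is at the -y end.
- bed_mid (a point): Point at the tray's middle, 34 mm over the bench. The white bed floats on springs, 5 N per mm of push. Part one, from the heap's end wall to 130 mm along, is level, 1 to 6 mm below this point's height. From there on, without a step, the rest slopes up or down along the tray by up to 0.055 rad, unmeasured: follow it by feel. Over 12 N of rake on bed or frame, or 15 N on a choke, is too hard.
- heap_end (a point): Point on the tray's inner -y end wall, mid-width, 34 mm over the bench. Along the tray (y) from it: two stacks side by side, each a tall choke on a low one, centred some 52 mm off (about 39 mm free behind them), then two single chokes side by side some 104 mm off. The gap between stacks and singles is 26 mm or so, at least 13 mm.
- rake_grip (a point): Middle of the upright black handle of an aluminium hand rake that stands by itself on the bench; 85 mm above the tooth tips. z up along the handle, x along the row of teeth, y the raking direction (both ways alike). Handle 30 mm (x) by 22 mm (y), from 47 to 115 mm above the tips. Mass 220 g.
- rake_tip (a point): Middle of the rake's row of tooth tips, on the bench at the start. Six teeth over x = -48 to 48 mm, 7 mm wide, 6 mm thick (y), 34 mm long, 11 mm gaps, under a bar 10 mm thick with its top at 47 mm. At x = +-59.5 mm end wings, 5 mm thick, 36 mm long (y), 14 mm tall, their undersides level with the tips; the head is 124 mm wide in all.
- choke1_mid (a point): Choke: dark grey potted block 30 (x) by 26 (y) by 11 mm (z), 40 g. This point is its centre; z up. Starts on the bed under another, near the end wall.
- choke2_mid (a point): Choke: dark grey potted block 30 (x) by 26 (y) by 11 mm (z), 40 g. This point is its centre; z up. Starts on the bed under another, near the end wall.
- choke3_mid (a point): Choke: dark grey potted block 30 (x) by 26 (y) by 22 mm (z), 80 g. This point is its centre; z up. A tall one; starts lying on choke1.
- choke4_mid (a point): Choke: dark grey potted block 30 (x) by 26 (y) by 22 mm (z), 80 g. This point is its centre; z up. A tall one; starts lying on choke2.
- choke5_mid (a point): Choke: dark grey potted block 30 (x) by 26 (y) by 11 mm (z), 40 g. This point is its centre; z up. Starts on the bed, single, in front of the stacks.
- choke6_mid (a point): Choke: dark grey potted block 30 (x) by 26 (y) by 11 mm (z), 40 g. This point is its centre; z up. Starts on the bed, single, in front of the stacks.
- partsbin: Bystander: blue open plastic bin 110 x 90 x 50 mm on the bench at the other end of the tray from the rake (rake and bin swap ends). Origin at the centre of its underside.
- spool: Bystander: grey spool 60 mm across, 45 mm tall, with a 24 mm hole, beyond the tray. Origin at the centre of its underside.
- tester: Bystander: yellow hand tester 75 x 130 x 35 mm lying beyond the tray. Origin at the centre of its underside.
Not all that is in view belongs to the job. Of the things that look like the part that bears rake_grip, the smallest one is meant.

How it is judged:
By the outcome, as a careful person would: the job done as asked, in the order asked, and still so for the second after the job is handed in, with the robot touching nothing.
It also fails if it takes over 69 s, if anything falls off the work surface, if the arm or the gripper's body presses on something with over 40 N, if the wrist force passes 120 N, or if a joint passes its speed limit or range.

## Working session

There is one attempt and no reset: what is moved stays moved. The work goes in short steps, Python scripts to look and compute and a tool call to move; the robot and the scene stay as the last step left them, time stands still between calls to the robot, and variables do not carry over. Pictures are saved under pics/ and viewed, at most 10 in all, crops included, and the job is handed in when it is done.

Besides the shell and the picture viewer there is one more tool, called after "Call:" by a JSON object that holds its "api" and its "payload", one argument or row to a line. step_arm: Moves the arm, as the interface text tells. Shift numbers are shares of 150 mm and turn numbers shares of 45 degrees, none past 1 either way. Its arguments: {"type":"object","properties":{"series":{"type":"array","items":{"type":"array","items":{"type":"array","items":{"type":"number","minimum":-1,"maximum":1}}}}},"required":["series"]}

```bash
ls; mkdir -p pics; cat > h.py <<'E'
import numpy as np, cv2
from cell import ctrl
def ray(p,px):
    R=np.array(p["R"]);t=np.array(p["t"])
    d=R.T@np.array([(px[0]-p["cx"])/p["fx"],(px[1]-p["cy"])/p["fy"],1.]);c=-R.T@t
    return c,d
def at(p,px,z):
    c,d=ray(p,px); return c+d*(z-c[2])/d[2]
def proj(p,X):
    q=np.array(p["R"])@np.array(X,float)+np.array(p["t"]);return np.array([p["fx"]*q[0]/q[2]+p["cx"],p["fy"]*q[1]/q[2]+p["cy"]])
def save(p,n,crop=None,s=1):
    im=p["img"]
    if crop: im=im[crop[1]:crop[3],crop[0]:crop[2]]
    im=cv2.resize(im,None,fx=s,fy=s,interpolation=cv2.INTER_CUBIC)
    cv2.imwrite("pics/"+n+".png",im[:,:,::-1])
E
python3 - <<'E'
from h import *
for n in("scene","top"):
    p=ctrl.get_image(n);save(p,n+"0")
    print(n,p["fx"],np.round(p["R"],3).tolist(),np.round(p["t"],0))
    for k,z in(("tray",40),("rake_grip",85),("rake_tip",20),("choke3_mid",60),("choke5_mid",45),("partsbin",25),("spool",25),("tester",20)):
        for r in ctrl.recognise(p,k)[:6]: print(k,np.round(r["centre"]),round(r["score"],2),np.round(at(p,r["centre"],z)))
print(ctrl.read_state())
E
```

```text
pics
scene 577.8593473117858 [[-0.245, 0.969, -0.017], [0.743, 0.177, -0.645], [-0.623, -0.17, -0.764]] [ 162. -327. 1590.]
tray [338. 272.] 0.58 [575.  16.  40.]
rake_grip [190. 207.] 0.93 [ 510. -330.   85.]
rake_grip [133. 285.] 0.71 [ 732. -359.   85.]
rake_grip [196. 150.] 0.64 [ 333. -388.   85.]
rake_tip [131. 281.] 0.93 [ 686. -406.   20.]
rake_tip [191. 208.] 0.91 [ 459. -363.   20.]
rake_tip [195. 149.] 0.59 [ 264. -432.   20.]
choke3_mid [271. 250.] 0.63 [ 565. -131.   60.]
choke3_mid [270. 268.] 0.35 [ 611. -118.   60.]
choke5_mid [292. 256.] 0.74 [562. -87.  45.]
partsbin [494. 273.] 0.7 [491. 331.  25.]
partsbin [191. 206.] 0.33 [ 459. -362.   25.]
spool [349. 368.] 0.94 [775.  85.  25.]
spool [269. 281.] 0.24 [ 620. -121.   25.]
tester [259. 349.] 0.81 [775. -93.  20.]
top 463.23254832019813 [[0.013, -1.0, -0.002], [-0.998, -0.013, -0.069], [0.069, 0.003, -0.998]] [ -35.  566. 1139.]
tray [301. 242.] 0.86 [559.  12.  40.]
tray [266. 156.] 0.65 [774. 103.  40.]
rake_grip [460. 176.] 0.92 [ 719. -364.   85.]
rake_grip [479. 353.] 0.9 [ 305. -405.   85.]
rake_grip [444. 2
[... 364 characters left out ...]
 [776. -92.  20.]
{'clock': 0.9, 'qpos': array([-1.37679863,  0.6283749 ,  0.03848239,  1.51738767, -0.02698376,
        0.99631369, -0.02000291]), 'qd': array([-0.00118817,  0.0022269 ,  0.00070886,  0.00085757,  0.00062794,
        0.0010916 , -0.00090838]), 'tau': array([-1.37360414e-03, -5.63251340e+01,  1.22554041e+00, -1.93780142e+01,
        1.10717799e-02,  1.31377699e-03,  1.91719886e-05]), 'eef_pos': array([166.94797131, 628.21341445, 231.33333586]), 'tool_rot': array([ 3.14155920e+00, -3.50359078e-05,  2.88179039e+00]), 'force': array([ 0.13270281, -0.57157775, -0.40780286]), 'torque': array([-0.05810071, -0.00865353,  0.01790035]), 'gripper_force': 0.0, 'width': 85.6779567281943}
```

View images.

View pics/scene0.png

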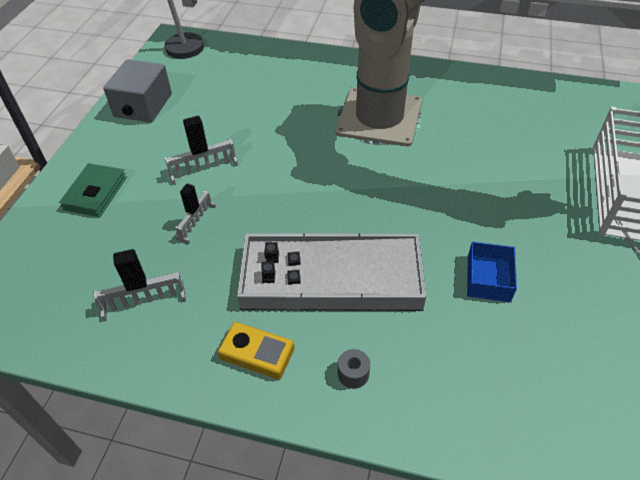

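View pics/top0.png

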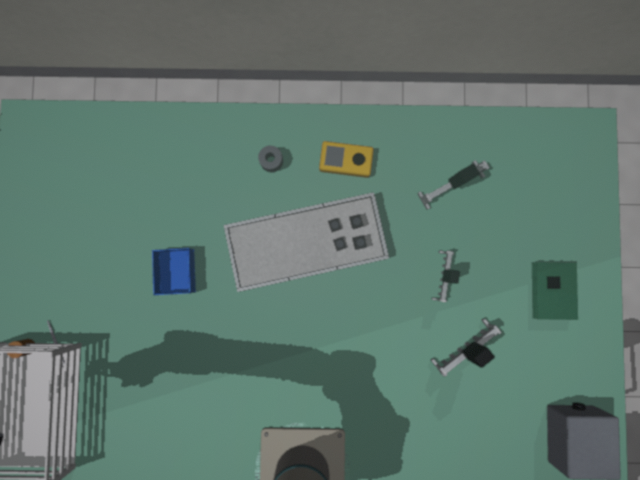

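The scene view shows three rakes that could be taken for the one I want, with handles at scene (195,137), (190,200) and (130,272), or top (475,352), (450,276) and (465,176). The middle one, scene (190,200) / top (450,276), is clearly the smallest. The heap sits at the tray's -y (world) end, and the bin is at the other end. Next I fit models of the tray and rake to the masks in both views.

```bash
cat >> h.py <<'E'
from scipy.optimize import minimize
def box(x0,x1,y0,y1,z0,z1): return np.array([[x,y,z] for x in(x0,x1) for y in(y0,y1) for z in(z0,z1)],float)
RAKE=[box(-15,15,-11,11,47,115),box(-51.5,51.5,-5,5,34,47),box(-62,62,-5,5,34,47)]+[box(c-3.5,c+3.5,-3,3,0,34) for c in np.linspace(-48,48,6)*0.927+0]+[box(s*59.5-2.5,s*59.5+2.5,-18,18,0,14) for s in(-1,1)]+[box(s*59.5-2.5,s*59.5+2.5,-5,5,0,47) for s in(-1,1)]
TRAY=[box(-83,83,-188,188,0,50)]
def T(P,pose):
    x,y,a=pose[:3];z=pose[3] if len(pose)>3 else 0
    c,s=np.cos(a),np.sin(a); return P@np.array([[c,s,0],[-s,c,0],[0,0,1]])+[x,y,z]
def sil(p,boxes,pose,S=4,roi=None):
    x0,y0,x1,y1=roi; m=np.zeros(((y1-y0)*S,(x1-x0)*S),np.uint8)
    for b in boxes:
        q=np.array([proj(p,X) for X in T(b,pose)]);q=((q-[x0,y0]+.5)*S).astype(np.float32)
        cv2.fillConvexPoly(m,cv2.convexHull(q).astype(np.int32),255)
    return cv2.resize(m,(x1-x0,y1-y0),interpolation=cv2.INTER_AREA)/255.
def mask(p,roi):
    x0,y0,x1,y1=roi; im=p["img"][y0:y1,x0:x1].astype(float)
    g=(im[...,1]-im[...,0])/(im.sum(2)+1)
    return np.clip((0.10-g)/0.06,0,1)
def fit(pairs,boxes,pose0,d=(8,8,.1)):
    def cost(v):
        P=np.array(pose0,float);P[:3]+=v*np.array(d)
        return sum(np.abs(sil(p,boxes,P,roi=r)-m).sum() for p,r,m in pairs)
    best=None
    for k in range(6):
        v0=np.random.RandomState(k).uniform(-1,1,3) if k else np.zeros(3)
        r=minimize(cost,v0,method="Nelder-Mead",options=dict(initial_simplex=v0+np.vstack([np.zeros(3),np.eye(3)]),xatol=.01,fatol=.1,maxiter=120))
        if best is None or r.fun<best.fun: best=r
    P=np.array(pose0,float);P[:3]+=best.x*np.array(d);return P,best.fun
E
cat > m1.py <<'E'
from h import *
s=ctrl.get_image("scene");t=ctrl.get_image("top")
out=[]
for nm,B,p0,rs,rt in(("rake",RAKE,[484,-330,-.15],(165,175,225,250),(425,240,470,312)),("tray",TRAY,[558,12,.17],(228,225,435,320),(215,185,400,300))):
    for L in([(s,rs),(t,rt)],[(s,rs)],[(t,rt)]):
        pr=[(p,r,mask(p,r)) for p,r in L]
        P,f=fit(pr,B,p0);print(nm,np.round(P,3),round(f,1),[round(m.sum()) for _,_,m in pr])
        if len(L)==2:
            for p,r,m in pr:
                q=sil(p,B,P,roi=r);im=p["img"][r[1]:r[3],r[0]:r[2]].copy()
                a=im.copy();a[...,0]=np.clip(a[...,0]*.5+q*127,0,255)
                mm=np.repeat((m*255).astype(np.uint8)[...,None],3,2)
                k=195/im.shape[1] if nm=="tray" else 195/im.shape[0]
                o=np.hstack([cv2.resize(i,None,fx=k,fy=k) if nm=="tray" else cv2.resize(i,None,fx=k,fy=k) for i in(im,a,mm)]);out.append(o)
W=max(o.shape[1] for o in out)
im=np.vstack([np.pad(o,((0,2),(0,W-o.shape[1]),(0,0))) for o in out])
print(im.shape);cv2.imwrite("pics/fit.png",cv2.resize(im,None,fx=min(1,600/im.shape[0]),fy=min(1,600/im.shape[0]))[:,:,::-1])
E
time python3 m1.py
```

```text
rake [ 4.82967e+02 -3.43514e+02 -1.56000e-01] 547.7 [929, 403]
rake [ 4.82970e+02 -3.44153e+02 -1.60000e-01] 307.7 [929]
rake [ 4.81836e+02 -3.42619e+02 -1.55000e-01] 213.8 [403]
tray [ 5.6252e+02 -1.0730e+00  2.3000e-01] 585.0 [13994, 10966]
tray [ 5.62806e+02 -1.22200e+00  2.27000e-01] 176.6 [13994]
tray [5.6164e+02 3.3100e-01 2.2800e-01] 376.8 [10966]
(608, 585, 3)
real	0m3.741s
user	0m3.170s
sys	0m0.112s
```

View pics/fit.png

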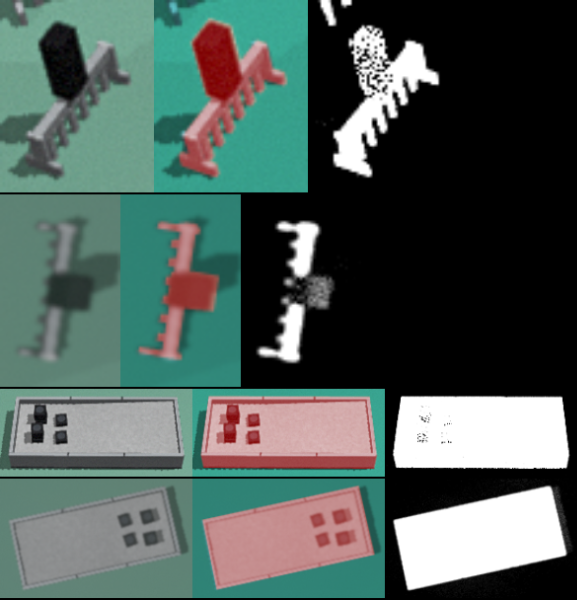

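The crops show the small rake and the tray matching the fitted outlines in both views: rake at (482.8, -343.5, yaw -0.157), tray at (562.4, -0.8, yaw 0.229). The close crop confirms my choice. Moving to the rake.

Call:
{"api": "step_arm", "payload": {
  "series": [
    [[0,0,0,-0.297,-0.101,0,0],[0,0,0,-0.297,-0.101,0,0],[0,0,0,-0.297,-0.101,0,0],[0,0,0,-0.297,-0.101,0,0],[0,0,0,-0.297,-0.101,0,0],[0,0,0,-0.297,-0.101,0,0],[0,0,0,-0.297,-0.101,0,0],[0,0,0,-0.297,-0.101,0,0],[0,0,0,-0.166,-0.278,0,0],[0,0,0,-0.166,-0.278,0,0],[0,0,0,-0.166,-0.278,0,0],[0,0,0,-0.166,-0.278,0,0]]
  ]
}}

```text
clock: 2.2
eef_pos: [534.1, 230.9, 231.4]
tool_rot: [3.141, 0.0, 2.882]
force: [0.6, -1.0, 0.2]
width: 85.6
gripper_force: 0.0
```

Call:
{"api": "step_arm", "payload": {
  "series": [
    [[0,0,0,-0.166,-0.278,0,0],[0,0,0,-0.166,-0.278,0,0],[0,0,0,-0.166,-0.278,0,0],[0,0,0,-0.166,-0.278,0,0],[0,0,0,-0.166,-0.278,0,0],[0,0,0,0.021,-0.301,0,0],[0,0,0,0.021,-0.301,0,0],[0,0,0,0.021,-0.301,0,0],[0,0,0,0.021,-0.301,0,0],[0,0,0,0.021,-0.301,0,0],[0,0,0,0.021,-0.301,0,0]]
  ]
}}

```text
clock: 3.3
eef_pos: [511.9, -259.4, 231.5]
tool_rot: [-3.142, 0.001, 2.882]
force: [0.5, -1.2, -0.0]
width: 85.6
gripper_force: 0.0
```

```bash
cat >> h.py <<'E'
def go(X,yaw=None,roll_fix=True):
    "total move to world X,yaw: turn vector (units of 45deg) and shift in PRESENT tool axes (units of 150)"
    from scipy.spatial.transform import Rotation as Ro
    s=ctrl.read_state();R=Ro.from_euler("xyz",s["tool_rot"])
    y=s["tool_rot"][2] if yaw is None else yaw
    G=Ro.from_euler("xyz",[np.pi,0,y]);v=(R.inv()*G).as_rotvec()/(np.pi/4)
    d=R.inv().apply(np.array(X)-s["eef_pos"])/150;d2=G.inv().apply(np.array(X)-s["eef_pos"])/150
    print("t",round(s["clock"],2),"pos",np.round(s["eef_pos"],2),"rot",np.round(s["tool_rot"],4),"F",np.round(s["force"],2),"w",round(s["width"],1),"q",np.round(s["qpos"],2).tolist())
    print(" turn",np.round(v,4)," shift",np.round(d,4),"| in goal axes",np.round(d2,4))
E
python3 -c "
from h import *
go([482.8,-343.5,66],np.pi-.157)"
```

```text
t 3.3 pos [ 511.87 -259.39  231.53] rot [-3.1416e+00  5.0000e-04  2.8818e+00] F [ 0.5  -1.16 -0.03] w 85.6 q [0.39, 0.52, 0.05, 1.74, -0.03, 0.89, 1.76]
 turn [-0.      0.0007 -0.1309]  shift [ 0.0438 -0.5917  1.1035] | in goal axes [ 0.1037 -0.5841  1.1035]
```

Call:
{"api": "step_arm", "payload": {
  "series": [
    [[0,0,-0.1309,0,0,0,0],[0,0,0,0.0519,-0.292,0,0],[0,0,0,0.0519,-0.292,0,0],[0,0,0,0,0,0.28,0],[0,0,0,0,0,0.28,0],[0,0,0,0,0,0.28,0],[0,0,0,0,0,0.16,0],[0,0,0,0,0,0.1035,0],[0,0,0,0,0,0,0]]
  ]
}}

```text
clock: 4.2
eef_pos: [482.0, -340.8, 63.5]
tool_rot: [3.14, -0.004, 2.985]
force: [0.7, 0.5, -0.5]
width: 85.2
gripper_force: 0.0
```

Call:
{"api": "step_arm", "payload": {
  "series": [
    [[0,0,0,0,0,0,1],[0,0,0,0,0,0,1],[0,0,0,0,0,0,1],[0,0,0,0,0,0,1],[0,0,0,0,0,0,1],[0,0,0,0,0,0,1]]
  ]
}}

```text
clock: 4.8
eef_pos: [483.9, -342.0, 66.6]
tool_rot: [-3.141, 0.001, 2.984]
force: [-0.5, 0.4, 6.0]
width: 21.5
gripper_force: 62.6
```

Call:
{"api": "step_arm", "payload": {
  "series": [
    [[0,0,0,0,0,0,1],[0,0,0,0,0,0,1]]
  ]
}}

```text
clock: 5.0
eef_pos: [484.0, -342.1, 66.6]
tool_rot: [-3.141, 0.001, 2.984]
force: [-0.5, 0.8, 6.8]
width: 21.2
gripper_force: 62.7
```

```bash
python3 -c "
from h import *
go([482.8,-343.5,66],np.pi-.157)"
```

```text
t 5.0 pos [ 483.95 -342.07   66.59] rot [-3.1412e+00  1.2000e-03  2.9844e+00] F [-0.53  0.82  6.84] w 21.2 q [0.56, 0.77, 0.02, 1.81, -0.02, 0.56, 2.0]
 turn [-0.0005  0.0015 -0.0002]  shift [ 0.0061 -0.0106  0.0039] | in goal axes [ 0.0061 -0.0106  0.004 ]
```

Call:
{"api": "step_arm", "payload": {
  "series": [
    [[0,0,0,0,0,-0.1,1],[0,0,0,0,0,-0.25,1],[0,0,0,0,0,-0.25,1],[0,0,0,0,0,-0.25,1],[0,0,0,0,0,0,1],[0,0,0,0,0,0,1],[0,0,0,0,0,0,1],[0,0,0,0,0,0,1]]
  ]
}}

```text
clock: 5.8
eef_pos: [482.4, -341.1, 191.6]
tool_rot: [3.14, -0.003, 2.985]
force: [0.3, -0.2, -2.7]
width: 21.2
gripper_force: 61.6
```

```bash
cat > m2.py <<'E'
from h import *
go([562.4,-.8,200],np.pi+.229)
s=ctrl.read_state();e=s["eef_pos"];a=s["tool_rot"][2]-np.pi
S=ctrl.get_image("scene");t=ctrl.get_image("top")
z=e[2]-66.6
def roi(p):
    q=np.array([proj(p,X) for b in RAKE for X in T(b,[e[0],e[1],a,z])]);m=6
    return tuple(int(v) for v in np.r_[q.min(0)-m,q.max(0)+m])
def mk(p,r):
    m=mask(p,r); return m
for L in([S,t],[S],[t]):
    HB=[b for b in RAKE if b[:,2].max()<48]
    L2=[]
    for p in L:
        q=np.array([proj(p,X) for b in HB for X in T(b,[e[0],e[1],a,z])]);r=tuple(int(v) for v in np.r_[q.min(0)-6,q.max(0)+6])
        L2.append((p,r,mask(p,r)))
    P,f=fit(L2,RAKE,[e[0],e[1],a,z],(4,4,.05)); print(np.round(P-[e[0],e[1],a,z],3),round(f))
r=roi(S);save(S,"rk_s",r,4);
E
python3 m2.py
```

```text
t 5.8 pos [ 482.4  -341.06  191.65] rot [ 3.1401 -0.0033  2.9847] F [ 0.29 -0.17 -2.72] w 21.2 q [0.55, 0.59, 0.02, 1.73, -0.02, 0.83, 2.0]
 turn [ 0.0026 -0.0037 -0.4914]  shift [-0.1721  2.324  -0.0528] | in goal axes [-1.0344  2.0881 -0.0557]
[-1.819 -0.031 -0.015  0.   ] 938
[-2.521 -2.05  -0.014  0.   ] 615
[-1.663  1.067  0.005  0.   ] 281
```

View pics/rk_s.png

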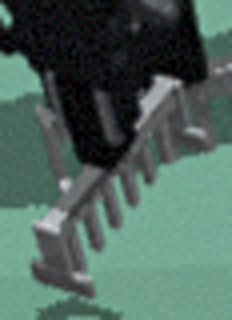

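The rake is firmly held and square in the gripper. Next I locate the chokes precisely from the first, unobstructed pictures.

```bash
cat > m3.py <<'E'
from h import *
TR=np.array([562.4,-.8,.229])
def tw(x,y,z): return T(np.array([[x,y,z]],float),TR)[0]
cams={n:ctrl.get_image(n) for n in("scene","top")}
for n in cams: cams[n]["img"]=cv2.imread(f"pics/{n}0.png")[:,:,::-1]
bed=30.5
B={"single":[box(-15,15,-13,13,bed,bed+11)],"stack":[box(-15,15,-13,13,bed,bed+33)]}
for n,p in cams.items():
    im=p["img"].sum(2)
    q=np.array([proj(p,tw(x,y,36)) for x in(-70,70) for y in(-170,-50)]);r=np.r_[q.min(0),q.max(0)].astype(int)
    print(n,np.percentile(im[r[1]:r[3],r[0]:r[2]],[2,10,20,30,50,80]))
for k,x0,y0 in(("stack",-22,-128),("stack",22,-128),("single",-22,-76),("single",22,-76)):
    for L in(["scene","top"],["scene"],["top"]):
        pr=[]
        for n in L:
            p=cams[n]
            q=np.array([proj(p,X) for b in B[k] for X in T(b,[*tw(x0,y0,0)[:2],TR[2]])]);r=tuple(int(v) for v in np.r_[q.min(0)-4,q.max(0)+4])
            im=p["img"][r[1]:r[3],r[0]:r[2]].sum(2).astype(float)
            pr.append((p,r,np.clip((230-im)/80,0,1)))
        P,f=fit(pr,B[k],[*tw(x0,y0,0)[:2],TR[2]],(5,5,.08))
        d=P[:2]-TR[:2];c,s=np.cos(TR[2]),np.sin(TR[2])
        print(k,L,"tray xy",np.round([c*d[0]+s*d[1],-s*d[0]+c*d[1]],1),"yaw",round(P[2]-TR[2],2),round(f,1),[round(m.sum()) for *_,m in pr])
o=[]
for n,p in cams.items():
    q=np.array([proj(p,tw(x,y,36)) for x in(-70,70) for y in(-180,-40)]);r=np.r_[q.min(0)-3,q.max(0)+3].astype(int)
    o.append(cv2.resize(p["img"][r[1]:r[3],r[0]:r[2]],(390,390),interpolation=cv2.INTER_CUBIC))
cv2.imwrite("pics/heap.png",np.hstack(o)[:,:,::-1])
E
python3 m3.py
```

```text
scene [ 30. 105. 190. 292. 509. 532.]
top [189.98 226.   318.8  370.   418.   428.  ]
stack ['scene', 'top'] tray xy [ -27.9 -127.8] yaw 0.06 219.7 [269, 49]
stack ['scene'] tray xy [ -27.8 -128.1] yaw 0.05 94.1 [269]
stack ['top'] tray xy [ -80.6 -121.6] yaw -0.02 48.8 [49]
stack ['scene', 'top'] tray xy [  20.5 -131. ] yaw 0.14 246.6 [288, 42]
stack ['scene'] tray xy [  21.  -130.6] yaw 0.12 126.0 [288]
stack ['top'] tray xy [  20.5 -126. ] yaw -0.02 120.1 [42]
single ['scene', 'top'] tray xy [-23.5 -80.4] yaw 0.11 179.5 [116, 23]
single ['scene'] tray xy [-23.  -80.7] yaw 0.12 64.1 [116]
single ['top'] tray xy [-22. -78.] yaw 0.07 113.5 [23]
single ['scene', 'top'] tray xy [ 24.4 -78.7] yaw 0.09 212.4 [149, 25]
single ['scene'] tray xy [ 24.7 -79. ] yaw 0.07 101.2 [149]
single ['top'] tray xy [ 25.7 -74.8] yaw 0.01 112.3 [25]
```

View pics/heap.png

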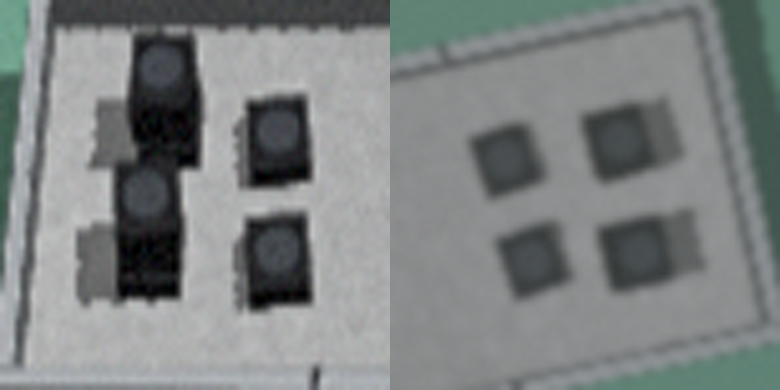

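The scene crop shows two stacks (tops at about (165,70) and (150,195)) and two singles at (280,140) and (275,260). There's a clear gap between the rows in both views. My threshold for the top view was too dark, so I refit it.

```bash
sed -i 's/(230-im)\/80/((290-im)\/60 if n=="top" else (210-im)\/80)/; s/^cams=.*/cams={n:ctrl.get_image(n) for n in("scene","top")}/' m3.py; python3 m3.py | grep s[it]
```

```text
stack ['scene', 'top'] tray xy [ -29.3 -127.4] yaw 0.1 146.2 [241, 166]
stack ['scene'] tray xy [ -28. -128.] yaw 0.08 94.8 [241]
stack ['top'] tray xy [ -30.4 -125.8] yaw 0.03 37.7 [166]
stack ['scene', 'top'] tray xy [  21.3 -129.9] yaw 0.14 166.6 [273, 144]
stack ['scene'] tray xy [  20.7 -130.9] yaw 0.14 137.1 [273]
stack ['top'] tray xy [  21.4 -129.4] yaw 0.07 23.1 [144]
single ['scene', 'top'] tray xy [-22.7 -79.6] yaw 0.1 106.6 [101, 114]
single ['scene'] tray xy [-24.3 -80.9] yaw 0.12 78.8 [101]
single ['top'] tray xy [-21.  -78.8] yaw 0.14 22.2 [114]
single ['scene', 'top'] tray xy [ 25.2 -77.5] yaw 0.1 140.7 [131, 115]
single ['scene'] tray xy [ 24.4 -79.5] yaw 0.11 113.9 [131]
single ['top'] tray xy [ 26.3 -76.5] yaw 0.16 22.3 [115]
```

```bash
cat >> h.py <<'E'
TR=np.array([562.4,-.8,.229]);OFF=np.array([1.5,0]);ZT=66.6
def rk(x,y,ztip): # TCP goal for rake tip centre at tray (x,y)
    w=T(np.array([[x,y,0.]]),TR)[0]; return [w[0]+OFF[0],w[1]+OFF[1],ztip+ZT]
YAW=np.pi+.229
def here():
    s=ctrl.read_state();d=s["eef_pos"][:2]-OFF-TR[:2];c,q=np.cos(TR[2]),np.sin(TR[2])
    print("tray rake x,y",np.round([c*d[0]+q*d[1],-q*d[0]+c*d[1]],2),"ztip",round(s["eef_pos"][2]-ZT,2),"F",np.round(s["force"],2),"clock",s["clock"])
E
python3 -c "
from h import *
go(rk(0,-103.5,125),YAW)"
```

```text
t 6.1 pos [ 483.3  -341.7   192.76] rot [ 3.1412e+00 -9.0000e-04  2.9845e+00] F [-0.2  -0.15 -2.52] w 21.2 q [0.55, 0.59, 0.02, 1.73, -0.02, 0.83, 2.0]
 turn [ 0.0007 -0.001  -0.4916]  shift [-0.435   1.6895  0.008 ] | in goal axes [-1.0392  1.4014  0.0077]
```

Call:
{"api": "step_arm", "payload": {
  "series": [
    [[0,0,-0.164,0,0,0,1],[0,0,-0.164,0,0,0,1],[0,0,-0.1636,0,0,0,1],[0,0,0,-0.1732,0.2336,0,1],[0,0,0,-0.1732,0.2336,0,1],[0,0,0,-0.1732,0.2336,0,1],[0,0,0,-0.1732,0.2336,0,1],[0,0,0,-0.1732,0.2336,0,1],[0,0,0,-0.1732,0.2336,0,1],[0,0,0,0,0,0,1],[0,0,0,0,0,0,1],[0,0,0,0,0,0,1]]
  ]
}}

```text
clock: 7.3
eef_pos: [586.9, -103.2, 193.1]
tool_rot: [-3.141, -0.001, -2.914]
force: [0.1, -1.0, -1.6]
width: 21.3
gripper_force: 61.5
```

```bash
cat > m4.py <<'E'
from h import *
import sys
go(rk(0,-103.5,70),YAW);here()
o=[]
for n in("scene","top"):
    p=ctrl.get_image(n)
    q=np.array([proj(p,T(np.array([[x,y,60.]]),TR)[0]) for x in(-95,95) for y in(-195,195 if sys.argv[2]=="w" else -20)]);r=np.r_[q.min(0)-8,q.max(0)+8].astype(int)
    o.append(cv2.resize(p["img"][max(0,r[1]):r[3],max(0,r[0]):r[2]],(395,395) if sys.argv[2]!="w" else (790,295),interpolation=cv2.INTER_CUBIC))
cv2.imwrite("pics/%s.png"%sys.argv[1],(np.vstack if sys.argv[2]=="w" else np.hstack)(o)[:,:,::-1])
E
python3 m4.py above n
```

```text
t 7.3 pos [ 586.94 -103.23  193.08] rot [-3.1406e+00 -1.1000e-03 -2.9141e+00] F [ 0.12 -0.97 -1.61] w 21.3 q [0.17, 0.59, -0.07, 1.71, 0.06, 0.84, 1.87]
 turn [-0.0013 -0.0015 -0.0019]  shift [-0.0058  0.0103  0.3765] | in goal axes [-0.0054  0.0099  0.3766]
tray rake x,y [  -0.81 -104.98] ztip 126.48 F [ 0.12 -0.97 -1.61] clock 7.3
```

View pics/above.png

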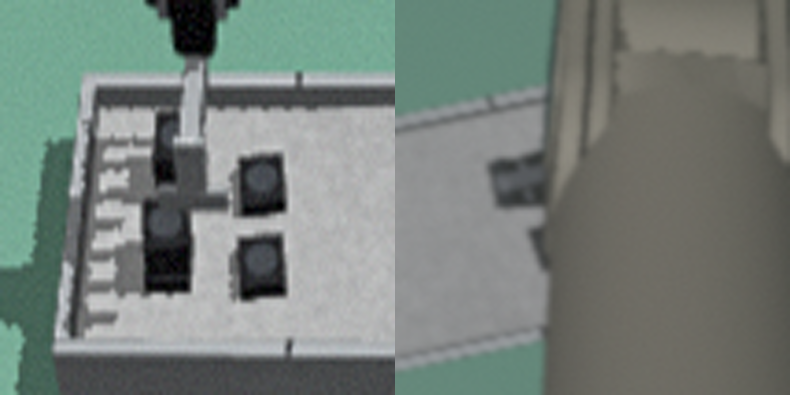

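The scene crop shows the rake hanging over the row between stacks and singles, with the arm hiding the heap in the top view. Lowering it into the gap.

Call:
{"api": "step_arm", "payload": {
  "series": [
    [[0,0,0,-0.005,0.01,0.14,1],[0,0,0,0,0,0.14,1],[0,0,0,0,0,0.12,1],[0,0,0,0,0,0,1],[0,0,0,0,0,0.07,1],[0,0,0,0,0,0.07,1],[0,0,0,0,0,0.05,1],[0,0,0,0,0,0,1],[0,0,0,0,0,0,1],[0,0,0,0,0,0,1]]
  ]
}}

```text
clock: 8.4
eef_pos: [588.3, -100.0, 105.2]
tool_rot: [-3.141, 0.001, -2.912]
force: [0.7, -0.3, -1.3]
width: 21.5
gripper_force: 61.6
```

```bash
python3 m4.py gap n; python3 -c "
from h import *
here()"
```

```text
t 8.4 pos [ 588.32 -100.02  105.18] rot [-3.1413e+00  8.0000e-04 -2.9124e+00] F [ 0.68 -0.34 -1.26] w 21.5 q [0.16, 0.71, -0.07, 1.78, 0.07, 0.65, 1.86]
 turn [-0.0004  0.001   0.0002]  shift [ 0.0083 -0.0089 -0.2095] | in goal axes [ 0.0084 -0.0089 -0.2095]
tray rake x,y [   1.26 -102.17] ztip 38.58 F [ 0.68 -0.34 -1.26] clock 8.4
tray rake x,y [   1.23 -102.14] ztip 38.62 F [ 0.5   0.32 -2.59] clock 8.5
```

View pics/gap.png

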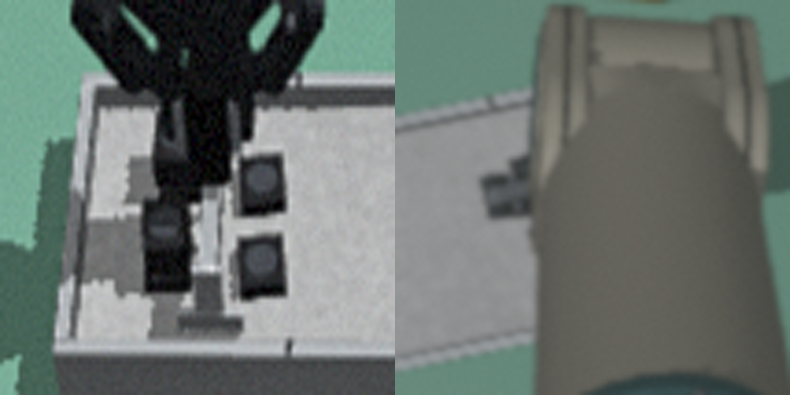

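The scene crop shows the rake seated in the gap, clear of the stacks on its left and the singles on its right. Now I feel for the bed.

Call:
{"api": "step_arm", "payload": {
  "series": [
    [[0,0,0,0,0,0.02,1],[0,0,0,0,0,0.015,1],[0,0,0,0,0,0,1],[0,0,0,0,0,0,1]]
  ]
}}

```text
clock: 8.9
eef_pos: [587.8, -100.0, 99.4]
tool_rot: [3.142, -0.0, -2.912]
force: [-0.5, 0.7, -2.2]
width: 21.3
gripper_force: 61.8
```

Call:
{"api": "step_arm", "payload": {
  "series": [
    [[0,0,0,0,0,0.007,1],[0,0,0,0,0,0,1]]
  ]
}}

```text
clock: 9.1
eef_pos: [587.8, -100.0, 98.6]
tool_rot: [3.142, -0.0, -2.913]
force: [-1.9, -0.6, 0.6]
width: 20.9
gripper_force: 62.2
```

Call:
{"api": "step_arm", "payload": {
  "series": [
    [[0,0,0,0,0,0.007,1],[0,0,0,0,0,0,1]]
  ]
}}

```text
clock: 9.3
eef_pos: [587.9, -100.1, 97.8]
tool_rot: [-3.142, -0.0, -2.913]
force: [-2.5, 0.4, 5.4]
width: 21.3
gripper_force: 62.7
```

Call:
{"api": "step_arm", "payload": {
  "series": [
    [[0,0,0,0,0,-0.004,1],[0,0,0,0,0.02,0,1],[0,0,0,0,0.0333,0,1],[0,0,0,0,0.0333,0,1],[0,0,0,0,0.0333,0,1],[0,0,0,0,0.0333,0,1],[0,0,0,0,0.0333,0,1],[0,0,0,0,0.0333,0,1]]
  ]
}}

```text
clock: 10.1
eef_pos: [580.6, -67.7, 98.2]
tool_rot: [-3.141, 0.001, -2.912]
force: [1.3, -4.3, 4.4]
width: 21.5
gripper_force: 62.4
```

Call:
{"api": "step_arm", "payload": {
  "series": [
    [[0,0,0,0,0.0333,0,1],[0,0,0,0,0.0333,0,1]]
  ]
}}

```text
clock: 10.3
eef_pos: [578.3, -58.2, 98.2]
tool_rot: [-3.141, 0.0, -2.913]
force: [1.5, -4.9, 4.1]
width: 21.6
gripper_force: 62.5
```

```bash
python3 -c "
from h import *
here()"
```

```text
tray rake x,y [  0.99 -59.21] ztip 31.57 F [ 1.48 -4.94  4.09] clock 10.3
```

Call:
{"api": "step_arm", "payload": {
  "series": [
    [[0,0,0,0,0.0333,-0.002,1],[0,0,0,0,0.0333,0,1]]
  ]
}}

```text
clock: 10.5
eef_pos: [576.1, -48.8, 98.6]
tool_rot: [-3.141, 0.001, -2.913]
force: [0.2, -5.6, 4.9]
width: 21.2
gripper_force: 62.5
```

Call:
{"api": "step_arm", "payload": {
  "series": [
    [[0,0,0,0,0.0333,0,1],[0,0,0,0,0.0333,0,1]]
  ]
}}

```text
clock: 10.7
eef_pos: [574.1, -39.6, 98.8]
tool_rot: [-3.14, 0.001, -2.913]
force: [1.4, -6.7, 5.9]
width: 21.4
gripper_force: 62.7
```

Call:
{"api": "step_arm", "payload": {
  "series": [
    [[0,0,0,0,0.0333,-0.005,1],[0,0,0,0,0.0333,-0.003,1]]
  ]
}}

```text
clock: 10.9
eef_pos: [571.5, -29.3, 99.8]
tool_rot: [-3.141, 0.0, -2.913]
force: [0.8, -5.6, 4.6]
width: 21.6
gripper_force: 62.6
```

Call:
{"api": "step_arm", "payload": {
  "series": [
    [[0,0,0,0,0.0333,-0.0018,1],[0,0,0,0,0.0333,-0.0018,1]]
  ]
}}

```text
clock: 11.1
eef_pos: [569.1, -19.5, 100.2]
tool_rot: [-3.141, 0.0, -2.913]
force: [1.4, -5.0, 4.8]
width: 21.4
gripper_force: 62.6
```

Call:
{"api": "step_arm", "payload": {
  "series": [
    [[0,0,0,0,0.0333,-0.0037,1],[0,0,0,0,0.0333,-0.0018,1],[0,0,0,0,0.0333,-0.0018,1],[0,0,0,0,0.0333,-0.0018,1]]
  ]
}}

```text
clock: 11.5
eef_pos: [564.4, 0.5, 101.4]
tool_rot: [-3.142, -0.0, -2.913]
force: [1.6, -5.0, 4.2]
width: 21.4
gripper_force: 62.6
```

Call:
{"api": "step_arm", "payload": {
  "series": [
    [[0,0,0,0,0.0333,-0.0018,1],[0,0,0,0,0.0333,-0.0018,1],[0,0,0,0,0.0333,-0.0018,1],[0,0,0,0,0.0333,-0.0018,1]]
  ]
}}

```text
clock: 11.9
eef_pos: [559.8, 20.1, 102.5]
tool_rot: [3.141, -0.0, -2.913]
force: [0.5, -4.1, 4.3]
width: 21.3
gripper_force: 62.5
```

```bash
python3 m4.py mid1 w; python3 -c "
from h import *
here()"
```

```text
t 11.9 pos [559.83  20.09 102.48] rot [ 3.1415e+00 -2.0000e-04 -2.9125e+00] F [ 0.46 -4.12  4.27] w 21.3 q [-0.06, 0.68, -0.04, 1.88, 0.05, 0.58, 1.67]
 turn [ 0.0001 -0.0003  0.0001]  shift [ 0.0053 -0.8318 -0.2275] | in goal axes [ 0.0052 -0.8318 -0.2275]
tray rake x,y [ 0.78 21.27] ztip 35.88 F [ 0.46 -4.12  4.27] clock 11.9
tray rake x,y [ 0.8  22.37] ztip 35.88 F [ 0.89 -1.76  4.51] clock 12.0
```

Call:
{"api": "step_arm", "payload": {
  "series": [
    [[0,0,0,0,0.0333,-0.0032,1],[0,0,0,0,0.0333,-0.0018,1],[0,0,0,0,0.0333,-0.0018,1],[0,0,0,0,0.0333,-0.0018,1],[0,0,0,0,0.0333,-0.0018,1],[0,0,0,0,0.0333,-0.0018,1]]
  ]
}}

```text
clock: 12.6
eef_pos: [552.9, 49.4, 104.3]
tool_rot: [3.141, -0.0, -2.912]
force: [0.5, -3.8, 2.9]
width: 21.3
gripper_force: 62.4
```

Call:
{"api": "step_arm", "payload": {
  "series": [
    [[0,0,0,0,0.0333,-0.0018,1],[0,0,0,0,0.0333,-0.0018,1],[0,0,0,0,0.0333,-0.0018,1],[0,0,0,0,0.0333,-0.0018,1],[0,0,0,0,0.0333,-0.0018,1]]
  ]
}}

```text
clock: 13.1
eef_pos: [547.3, 73.6, 105.6]
tool_rot: [3.141, -0.0, -2.912]
force: [1.1, -3.4, 2.5]
width: 21.6
gripper_force: 62.4
```

Call:
{"api": "step_arm", "payload": {
  "series": [
    [[0,0,0,0,0.0333,-0.0018,1],[0,0,0,0,0.0333,-0.0018,1],[0,0,0,0,0.0333,-0.0018,1],[0,0,0,0,0.0333,-0.0018,1],[0,0,0,0,0.02,-0.001,1]]
  ]
}}

```text
clock: 13.6
eef_pos: [542.1, 96.3, 106.9]
tool_rot: [3.141, -0.0, -2.912]
force: [0.1, -4.2, 2.2]
width: 21.5
gripper_force: 62.3
```

```bash
python3 m4.py mid2 w; python3 -c "
from h import *
here()"
```

```text
t 13.6 pos [542.08  96.27 106.9 ] rot [ 3.1413e+00 -2.0000e-04 -2.9119e+00] F [ 0.14 -4.24  2.2 ] w 21.5 q [-0.21, 0.66, -0.03, 1.91, 0.03, 0.57, 1.54]
 turn [ 0.0004 -0.0003  0.0009]  shift [ 0.0062 -1.3532 -0.1984] | in goal axes [ 0.0052 -1.3533 -0.198 ]
tray rake x,y [ 0.78 99.49] ztip 40.3 F [ 0.14 -4.24  2.2 ] clock 13.6
tray rake x,y [ 0.8  99.84] ztip 40.29 F [ 0.39 -1.57  2.36] clock 13.7
```

View pics/mid2.png

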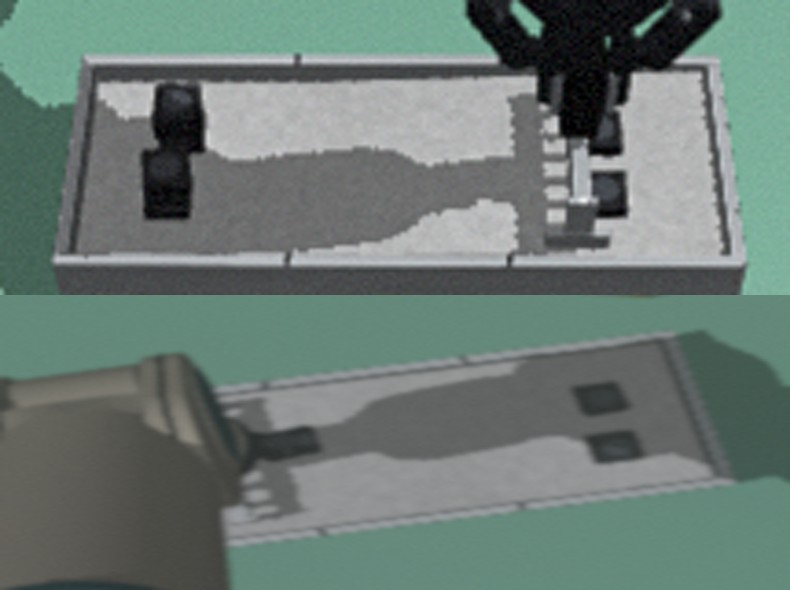

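The picture shows both singles in the far third (scene crop (605,130) and (610,195)) and the stacks untouched at the left. I back off, lift, and go behind the stacks.

Call:
{"api": "step_arm", "payload": {
  "series": [
    [[0,0,0,0,-0.02,-0.005,1],[0,0,0,0,0,-0.17,1],[0,0,0,0,0,-0.17,1],[0,0,0,0,-0.279,0,1],[0,0,0,0,-0.279,0,1],[0,0,0,0,-0.279,0,1],[0,0,0,0,-0.279,0,1],[0,0,0,0,-0.279,0,1],[0,0,0,0,-0.279,0,1],[0,0,0,0,0,0,1],[0,0,0,0,0,0,1],[0,0,0,0,0,0,1]]
  ]
}}

```text
clock: 14.9
eef_pos: [599.5, -149.9, 158.0]
tool_rot: [3.139, -0.001, -2.911]
force: [-0.5, 0.1, -1.6]
width: 21.2
gripper_force: 61.7
```

```bash
python3 -c "
from h import *
go(rk(0,-154,47),YAW);here()
ctrl.get_image('top');here()"
```

```text
t 14.9 pos [ 599.46 -149.86  157.95] rot [ 3.139e+00 -1.100e-03 -2.911e+00] F [-0.46  0.12 -1.63] w 21.2 q [0.23, 0.67, -0.06, 1.68, 0.05, 0.8, 1.96]
 turn [ 0.0034 -0.0014  0.0021]  shift [ 0.005  -0.0058  0.2957] | in goal axes [ 0.0053 -0.005   0.2957]
tray rake x,y [   0.79 -153.24] ztip 91.35 F [-0.46  0.12 -1.63] clock 14.9
tray rake x,y [   1.04 -153.02] ztip 91.57 F [-0.43  0.5  -2.06] clock 14.95
```

Call:
{"api": "step_arm", "payload": {
  "series": [
    [[0,0,0,-0.006,-0.007,0.04,1],[0,0,0,0,0,0.07,1],[0,0,0,0,0,0.07,1],[0,0,0,0,0,0.07,1],[0,0,0,0,0,0.047,1],[0,0,0,0,0,0,1],[0,0,0,0,0,0,1],[0,0,0,0,0,0,1]]
  ]
}}

```text
clock: 15.75
eef_pos: [601.6, -152.9, 114.5]
tool_rot: [-3.141, 0.001, -2.913]
force: [0.6, 0.0, -2.3]
width: 21.4
gripper_force: 61.7
```

```bash
python3 m4.py behind n; python3 -c "
from h import *
here()"
```

```text
t 15.75 pos [ 601.56 -152.88  114.54] rot [-3.1412e+00  9.0000e-04 -2.9126e+00] F [ 0.64  0.04 -2.3 ] w 21.4 q [0.23, 0.73, -0.05, 1.71, 0.05, 0.71, 1.96]
 turn [-0.0005  0.0011 -0.    ]  shift [ 0.0143  0.3543 -0.1472] | in goal axes [ 0.0144  0.3544 -0.1471]
tray rake x,y [   2.16 -156.66] ztip 47.94 F [ 0.64  0.04 -2.3 ] clock 15.75
tray rake x,y [   2.13 -156.67] ztip 48.06 F [ 0.53 -1.   -2.84] clock 15.85
```

View pics/behind.png

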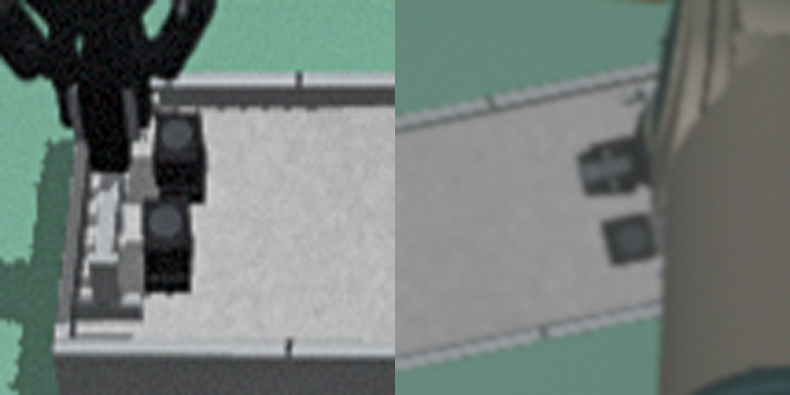

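The scene crop shows the rake behind both stacks and level with the tall chokes, clear of the end wall. Pushing the talls off.

Call:
{"api": "step_arm", "payload": {
  "series": [
    [[0,0,0,0,0.02,-0.002,1],[0,0,0,0,0.02,0.012,1],[0,0,0,0,0.02,0,1],[0,0,0,0,0.02,0,1],[0,0,0,0,0.02,0,1],[0,0,0,0,0.02,0,1],[0,0,0,0,0.02,0,1]]
  ]
}}

```text
clock: 16.55
eef_pos: [596.5, -132.5, 112.8]
tool_rot: [-3.141, 0.0, -2.913]
force: [0.5, -0.9, -2.2]
width: 21.0
gripper_force: 61.6
```

```bash
python3 -c "
from h import *
here()"
```

```text
tray rake x,y [   1.89 -135.63] ztip 46.15 F [ 0.49 -0.91 -2.22] clock 16.55
```

Call:
{"api": "step_arm", "payload": {
  "series": [
    [[0,0,0,0,0.02,0,1],[0,0,0,0,0.02,0,1],[0,0,0,0,0.02,0,1],[0,0,0,0,0.02,0,1]]
  ]
}}

```text
clock: 16.95
eef_pos: [593.6, -120.2, 112.7]
tool_rot: [3.141, 0.0, -2.912]
force: [0.4, 0.1, -1.2]
width: 21.3
gripper_force: 61.8
```

```bash
python3 m4.py tip n; python3 -c "
from h import *
here()"
```

```text
t 16.95 pos [ 593.62 -120.19  112.66] rot [ 3.1413e+00  1.0000e-04 -2.9125e+00] F [ 0.37  0.1  -1.24] w 21.3 q [0.18, 0.71, -0.05, 1.75, 0.05, 0.68, 1.91]
 turn [0.0003 0.0001 0.0001]  shift [ 0.0122  0.1302 -0.1596] | in goal axes [ 0.0123  0.1301 -0.1596]
tray rake x,y [   1.84 -123.02] ztip 46.06 F [ 0.37  0.1  -1.24] clock 16.95
tray rake x,y [   1.82 -122.17] ztip 45.91 F [-0.49  0.55 -1.91] clock 17.05
```

Call:
{"api": "step_arm", "payload": {
  "series": [
    [[0,0,0,0,0.02,0,1],[0,0,0,0,0.02,0,1],[0,0,0,0,0.02,0,1],[0,0,0,0,0.02,0,1],[0,0,0,0,0.02,0,1],[0,0,0,0,0.02,0,1],[0,0,0,0,0.02,0,1],[0,0,0,0,0.02,0,1],[0,0,0,0,0.02,0,1]]
  ]
}}

```text
clock: 17.95
eef_pos: [587.6, -94.5, 112.7]
tool_rot: [-3.141, 0.0, -2.913]
force: [0.9, -1.1, -2.0]
width: 21.3
gripper_force: 61.6
```

```bash
cat > m5.py <<'E'
from h import *
import sys
here();p=ctrl.get_image("scene");here()
# rectify dark pixels onto plane z=bed in tray coords, print a small map (rows x, columns y)
z=float(sys.argv[1]);ys=np.arange(-176,180,5);xs=np.arange(-70,72,6)
for x in xs:
    l=""
    for y in ys:
        u=proj(p,T(np.array([[x,y,z]],float),TR)[0]);v=int(cv2.getRectSubPix(p["img"].astype(np.float32),(1,1),tuple(map(float,u))).sum())
        l+="#" if v<110 else "+" if v<210 else "-" if v<340 else "."
    print("%4d "%x+l)
print("y from -176 step 5; col of -60:",(116)/5)
E
python3 m5.py 40
```

```text
tray rake x,y [  1.79 -96.64] ztip 46.08 F [ 0.88 -1.05 -1.95] clock 17.95
tray rake x,y [  1.85 -95.75] ztip 46.06 F [-0.25 -0.49 -1.48] clock 18.0
 -70 --------+#+#####++#+--+--------------.-.................................
 -64 .........#-#####++#-...................................................-
 -58 .........#+######+#+...................................................-
 -52 .........-++#####+##+..................................................-
 -46 ........---+#####++++..................................................-
 -40 ........#########++++...................................++++#..........-
 -34 ........++++#####++++...................................++--+...........
 -28 .......-++++########+..................................-+---+..........-
 -22 ........#++##.-.+####..................................-#+++#..........-
 -16 .......-#####-..+####..................................-+++++..........-
 -10 .......-####+...-+---..................................-#####..........-
  -4 ..........-.....-+---..................................................-
   2 .......--.
[... 257 characters left out ...]
......................-+---+..........-
  26 .-.---.#+++#.....####..................................-++-++..........-
  32 -.--...+++##..+--####..................................-+++##...........
  38 ......-#####-----####..................................-#####..........-
  44 .......-----..---......................................................-
  50 .........-..-----.......................................................
  56 .........---+++-+++....................................................-
  62 .........--............................................................-
  68 ........................................................................
y from -176 step 5; col of -60: 23.2
```

The rectified map shows both talls off the lows and on the bed at about y -96..-73, with the lows staying at about -139..-113. I back off a little, lower the teeth into the gap, and draw the talls on.

Call:
{"api": "step_arm", "payload": {
  "series": [
    [[0,0,0,0,-0.018,0,1],[0,0,0,0,0,0.03,1],[0,0,0,0,0,0.03,1],[0,0,0,0,0,0.026,1],[0,0,0,0,0,0,1],[0,0,0,0,0,0,1]]
  ]
}}

```text
clock: 18.6
eef_pos: [587.9, -96.9, 99.5]
tool_rot: [3.141, -0.001, -2.913]
force: [-0.2, -0.3, -1.5]
width: 21.5
gripper_force: 61.7
```

Call:
{"api": "step_arm", "payload": {
  "series": [
    [[0,0,0,0,0,0.005,1],[0,0,0,0,0,0,1]]
  ]
}}

```text
clock: 18.8
eef_pos: [588.2, -96.9, 99.1]
tool_rot: [-3.142, 0.0, -2.912]
force: [-1.4, 0.1, -0.2]
width: 21.3
gripper_force: 61.8
```

Call:
{"api": "step_arm", "payload": {
  "series": [
    [[0,0,0,0,0,0.0045,1],[0,0,0,0,0.02,0,1],[0,0,0,0,0.0333,0,1],[0,0,0,0,0.0333,0,1],[0,0,0,0,0.0333,0,1],[0,0,0,0,0.0333,0,1],[0,0,0,0,0.0333,0,1]]
  ]
}}

```text
clock: 19.5
eef_pos: [582.0, -69.5, 98.5]
tool_rot: [-3.141, 0.001, -2.912]
force: [1.4, -4.2, 1.8]
width: 21.1
gripper_force: 62.3
```

```bash
python3 -c "
from h import *
here()"
```

```text
tray rake x,y [  2.06 -71.07] ztip 31.91 F [ 1.37 -4.15  1.75] clock 19.5
```

Call:
{"api": "step_arm", "payload": {
  "series": [
    [[0,0,0,0,0.0333,-0.0018,1],[0,0,0,0,0.0333,-0.0018,1],[0,0,0,0,0.0333,-0.0018,1]]
  ]
}}

```text
clock: 19.8
eef_pos: [578.2, -54.7, 99.1]
tool_rot: [3.142, -0.0, -2.913]
force: [1.6, -3.9, 1.9]
width: 21.1
gripper_force: 62.2
```

```bash
python3 -c "
from h import *
here()"
```

```text
tray rake x,y [  1.71 -55.71] ztip 32.47 F [ 1.58 -3.86  1.86] clock 19.8
```

Load is about 4 N, as wanted. On to y≈-17.

Call:
{"api": "step_arm", "payload": {
  "series": [
    [[0,0,0,0,0.0333,-0.0018,1],[0,0,0,0,0.0333,-0.0018,1],[0,0,0,0,0.0333,-0.0018,1],[0,0,0,0,0.0333,-0.0018,1]]
  ]
}}

```text
clock: 20.2
eef_pos: [573.6, -35.2, 100.2]
tool_rot: [3.141, -0.0, -2.912]
force: [0.6, -4.2, 0.8]
width: 21.9
gripper_force: 62.1
```

Call:
{"api": "step_arm", "payload": {
  "series": [
    [[0,0,0,0,0.0333,-0.0018,1],[0,0,0,0,0.0333,-0.0018,1],[0,0,0,0,0.0333,-0.0018,1],[0,0,0,0,0.01,-0.0005,1]]
  ]
}}

```text
clock: 20.6
eef_pos: [569.8, -18.6, 101.0]
tool_rot: [3.141, -0.0, -2.912]
force: [0.4, -3.7, 0.5]
width: 21.0
gripper_force: 62.1
```

```bash
python3 m5.py 40
```

```text
tray rake x,y [  1.72 -18.65] ztip 34.43 F [ 0.37 -3.73  0.47] clock 20.6
tray rake x,y [  1.71 -18.66] ztip 34.43 F [ 0.41 -1.25  1.32] clock 20.65
 -70 +--+-+----++-++++++---++-+##########+---.-.............................-
 -64 ..........................#++#####-#-..................................-
 -58 ..........................#++#####+#-..................................-
 -52 ..........................#++#####-#-..................................-
 -46 ..........................##+#####-#-..................................-
 -40 ........+++++.............--+#####-+-...................+++++..........-
 -34 ........+---#.............---#####++-...................++--+..........-
 -28 .......-+---+............---.#######-..................-+---+..........-
 -22 ........#+-+#............---.#######-..................-#+-+#..........-
 -16 ........#####............-.---+++###-..................-#+++#..........-
 -10 ........#####............---..---.-....................-#####..........-
  -4 ---.--------.............---....-+++-..................................-
   2 --..-.--..
[... 257 characters left out ...]
#++-..................-#---+..........-
  26 .-.--..#+++#-.--------------.-...###-..................-++--+..........-
  32 -...-..##+##---------...----.....###-..................-+++#+..........-
  38 -.---..#####-----........-.------+##-..................-#####..........-
  44 ....----++++---..........---..---......................................-
  50 --.---.-.-.---...........---..---......................................-
  56 -..--------...............-------......................................-
  62 -------.-................-.--------....................................-
  68 ............................-------....................................-
y from -176 step 5; col of -60: 23.2
```

Call:
{"api": "step_arm", "payload": {
  "series": [
    [[0,0,0,0,-0.025,-0.004,1],[0,0,0,0,0,-0.15,1],[0,0,0,0,0,-0.25,1],[0,0,0,0,0,-0.2,1],[0,0,0,0,-0.3,0,1],[0,0,0,0,-0.3,0,1],[0,0,0,0,-0.3,0,1],[0,0,0,0,-0.3,0,1],[0,0,0,0,-0.3,0,1],[0,0,0,0,-0.3,0,1],[0,0,0,0,0,0,1]]
  ]
}}

```text
clock: 21.75
eef_pos: [630.3, -295.6, 190.2]
tool_rot: [-3.137, -0.003, -2.922]
force: [-0.4, -1.0, -2.1]
width: 21.4
gripper_force: 61.8
```

```bash
cat > m6.py <<'E'
from h import *
here();o=[];C={}
for n in("scene","top"):
    p=ctrl.get_image(n);C[n]=p
    q=np.array([proj(p,T(np.array([[x,y,60.]]),TR)[0]) for x in(-95,95) for y in(-195,195)]);r=np.r_[q.min(0)-4,q.max(0)+4].astype(int)
    o.append(cv2.resize(p["img"][max(0,r[1]):r[3],max(0,r[0]):r[2]],(795,295),interpolation=cv2.INTER_CUBIC))
cv2.imwrite("pics/final.png",np.vstack(o)[:,:,::-1])
import itertools
def zb(y): return 32.5+max(0,.053*(y+50))
for nm,x0,y0,hs in(("t1",-22,-2,((13,22),(11,26))),("t2",26,-2,((13,22),(11,26))),("l1",-28,-125,((13,11),)),("l2",24,-128,((13,11),)),("s1",-24,116,((13,11),)),("s2",24,116,((13,11),))):
    for hy,H in hs:
        B=[box(-15,15,-hy,hy,0,H)];c=T(np.array([[x0,y0,0.]]),TR)[0]
        for L in(["scene","top"],["scene"]):
            pr=[]
            for n in L:
                p=C[n];q=np.array([proj(p,X) for X in T(B[0],[c[0],c[1],TR[2],zb(y0)])]);r=tuple(int(v) for v in np.r_[q.min(0)-5,q.max(0)+5])
                im=p["img"][r[1]:r[3],r[0]:r[2]].sum(2).astype(float);pr.append((p,r,np.clip((290-im)/60 if n=="top" else (240-im)/80,0,1)))
            P,f=fit(pr,B,[c[0],c[1],TR[2],zb(y0)],(5,5,.08));d=P[:2]-TR[:2];k,s=np.cos(TR[2]),np.sin(TR[2])
            print(nm,(hy,H),L,np.round([k*d[0]+s*d[1],-s*d[0]+k*d[1]],1),"yaw",round(P[2]-TR[2],2),"res",round(f,1))
E
python3 m6.py
```

```text
tray rake x,y [  -2.22 -302.22] ztip 123.61 F [-0.37 -1.01 -2.1 ] clock 21.75
t1 (13, 22) ['scene', 'top'] [-30.3  -7.1] yaw 0.02 res 146.5
t1 (13, 22) ['scene'] [-14.6  -7.1] yaw 0.05 res 133.6
t1 (11, 26) ['scene', 'top'] [-30.2  -6.9] yaw 0.0 res 116.5
t1 (11, 26) ['scene'] [-18.8  -7.4] yaw 0.01 res 88.0
t2 (13, 22) ['scene', 'top'] [21.6 -6.8] yaw 0.0 res 104.2
t2 (13, 22) ['scene'] [21.4 -9.4] yaw 0.01 res 69.7
t2 (11, 26) ['scene', 'top'] [22.1 -6.7] yaw 0.0 res 94.0
t2 (11, 26) ['scene'] [23.9 -8. ] yaw 0.02 res 67.4
l1 (13, 11) ['scene', 'top'] [ -27.9 -125.4] yaw -0.04 res 98.6
l1 (13, 11) ['scene'] [ -28.1 -126.6] yaw 0.06 res 62.3
l2 (13, 11) ['scene', 'top'] [  24.7 -130.4] yaw 0.03 res 115.9
l2 (13, 11) ['scene'] [  26.8 -130.6] yaw 0.06 res 84.1
s1 (13, 11) ['scene', 'top'] [-20.2 114.9] yaw -0.04 res 89.8
s1 (13, 11) ['scene'] [-20.2 114. ] yaw -0.1 res 60.4
s2 (13, 11) ['scene', 'top'] [ 28.  114.9] yaw -0.05 res 145.7
s2 (13, 11) ['scene'] [ 28.5 114.2] yaw -0.09 res 115.1
```

View pics/final.png

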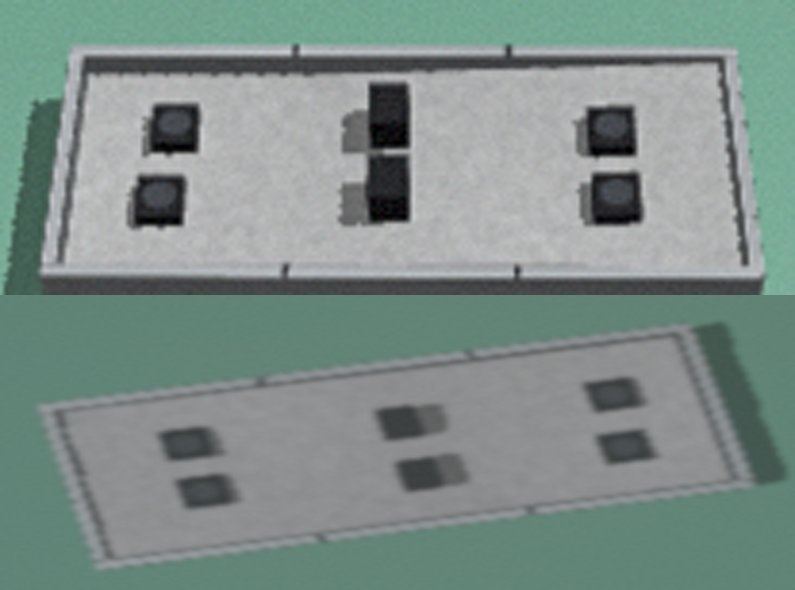

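The picture shows all six spread two to each third, but the two talls at (390,115) and (388,190) lack the round mark on top. They nosed over onto a side face, 26 mm high and 22 mm deep. I'll tip them back by pushing their upper edge towards -y from the front with raised teeth, following the arc.

Call:
{"api": "step_arm", "payload": {
  "series": [
    [[0,0,0,0,0.31,0,1],[0,0,0,0,0.31,0,1],[0,0,0,0,0.31,0,1],[0,0,0,0,0.31,0,1],[0,0,0,0,0.31,0,1],[0,0,0,0,0.31,0,1],[0,0,0,0,0.31,0,1],[0,0,0,0,0,0,1],[0,0,0,0,0,0,1],[0,0,0,0,0,0,1]]
  ]
}}

```text
clock: 22.85
eef_pos: [557.8, 30.7, 191.6]
tool_rot: [-3.141, -0.001, -2.912]
force: [-0.8, -0.6, -1.6]
width: 21.3
gripper_force: 61.6
```

```bash
python3 -c "
from h import *
go(rk(0,22,54),YAW);here()"
```

```text
t 22.85 pos [557.83  30.72 191.59] rot [-3.1415e+00 -8.0000e-04 -2.9121e+00] F [-0.84 -0.62 -1.57] w 21.3 q [-0.09, 0.55, -0.03, 1.82, 0.02, 0.78, 1.67]
 turn [-0.0002 -0.001   0.0006]  shift [ 0.008  -0.0671  0.4733] | in goal axes [ 0.0083 -0.0672  0.4733]
tray rake x,y [ 1.25 32.08] ztip 124.99 F [-0.84 -0.62 -1.57] clock 22.85
```

Call:
{"api": "step_arm", "payload": {
  "series": [
    [[0,0,0,0,-0.05,0.12,1],[0,0,0,0,0,0.14,1],[0,0,0,0,0,0.12,1],[0,0,0,0,0,0.093,1],[0,0,0,0,0,0,1],[0,0,0,0,0,0,1],[0,0,0,0,0,0,1],[0,0,0,0,0,0,1]]
  ]
}}

```text
clock: 23.65
eef_pos: [560.7, 23.3, 121.6]
tool_rot: [-3.141, 0.002, -2.913]
force: [-0.1, 0.8, -1.7]
width: 21.2
gripper_force: 61.6
```

```bash
python3 -c "
from h import *
go(rk(1,12,54),YAW);here()"
```

```text
t 23.65 pos [560.71  23.28 121.61] rot [-3.1413e+00  1.7000e-03 -2.9130e+00] F [-0.11  0.83 -1.73] w 21.2 q [-0.07, 0.65, -0.03, 1.87, 0.03, 0.62, 1.68]
 turn [-0.0003  0.0021 -0.0005]  shift [ 0.0091 -0.0812  0.0067] | in goal axes [ 0.0091 -0.0812  0.0067]
tray rake x,y [ 2.36 24.18] ztip 55.01 F [-0.11  0.83 -1.73] clock 23.65
```

Call:
{"api": "step_arm", "payload": {
  "series": [
    [[0,0,0,0,-0.0217,0,1],[0,0,0,0,-0.0217,0,1],[0,0,0,0,-0.0217,0,1],[0,0,0,0,-0.0217,0,1],[0,0,0,0,-0.0133,-0.0047,1],[0,0,0,0,-0.0133,-0.0047,1],[0,0,0,0,-0.0133,-0.0107,1],[0,0,0,0,-0.0133,-0.0107,1],[0,0,0,0,-0.0133,-0.0107,1]]
  ]
}}

```text
clock: 24.55
eef_pos: [565.3, 1.0, 127.1]
tool_rot: [-3.142, 0.0, -2.912]
force: [-0.2, 0.1, -1.4]
width: 21.4
gripper_force: 61.8
```

```bash
python3 m5.py 45 | cut -c1-60
```

```text
tray rake x,y [1.78 1.4 ] ztip 60.5 F [-0.22  0.15 -1.45] cl
tray rake x,y [1.9  0.81] ztip 60.75 F [ 0.38  0.53 -1.51] c
 -70 +--+++-+-+++-++--++-++-+------##-#####++#-------------.
 -64 ----------.----.--.-..-.--....-#+#####+++..............
 -58 ................................+#####+................
 -52 ...............................#+#####.................
 -46 ..............................-#######.................
 -40 .........----.............-----#######.................
 -34 ........++-+#..............----####++-.................
 -28 ........+---+..............----###+-...................
 -22 .......-+---+..............----###-....................
 -16 ........+++++..............----+##-....................
 -10 ........#####..............-----++-....................
  -4 ........--+--.............----.-+#-....................
   2 --.------.--.-.............--.-###.....................
   8 ---.-..-----.--.......-------.-###.....................
  14 ---.---++++#-----.-----------..###.....................
  20 -....--#+++#----------.--------###.....................
  26 ...---.#+++#-------------------###---..................
  32 --..-..#+++#-.-----------------###---..................
  38 -----.-#####-------.--..-..--.--##---..................
  44 ...----#####+-----.........----------..................
  50 --.-------------...........--...-++++++................
  56 --.--..-------.............--...-......................
  62 --..--------...........................................
  68 --.-.......................--..........................
y from -176 step 5; col of -60: 23.2
```

```bash
cat > m7.py <<'E'
from h import *
import sys
p=ctrl.get_image("scene");here()
def blk(x,e,th):
    b=box(-15,15,0,22,0,26);c,s=np.cos(th),np.sin(th)
    y=b[:,1]*c-b[:,2]*s;z=b[:,1]*s+b[:,2]*c
    return np.c_[b[:,0]+x,y+e,z+32.65+.053*(e+50)]
q=np.array([proj(p,X) for e,t in((-25,0),(-15,1.57),(0,0)) for X in T(blk(24,e,t),TR)]);r=tuple(int(v) for v in np.r_[q.min(0)-3,q.max(0)+3])
im=p["img"][r[1]:r[3],r[0]:r[2]].sum(2).astype(float);m=np.clip((210-im)/80,0,1)
R=[]
for x in(20,24,28):
    for e in np.arange(-48,4,2.):
        for t in np.arange(0,1.6,.1745):
            R.append((np.abs(sil(p,[blk(x,e,t)],TR,roi=r)-m).sum(),x,e,round(np.degrees(t))))
R.sort();print(R[:6],round(m.sum()))
E
python3 m7.py
```

```text
tray rake x,y [1.89 1.  ] ztip 60.65 F [-0.66  0.55 -1.41] clock 24.65
[(np.float64(92.86789215686275), 20, np.float64(-26.0), 0), (np.float64(93.8718137254902), 20, np.float64(-30.0), 0), (np.float64(93.8718137254902), 20, np.float64(-28.0), 0), (np.float64(106.56053921568628), 24, np.float64(-26.0), 0), (np.float64(106.82622549019607), 24, np.float64(-28.0), 0), (np.float64(107.19926470588236), 24, np.float64(-30.0), 0)] 144
```

```bash
cat > m8.py <<'E'
from h import *
import sys
p=ctrl.get_image("scene");here()
y0=float(sys.argv[1]);q=np.array([proj(p,T(np.array([[x,y,z]],float),TR)[0]) for x in(-48,48) for y in(y0-40,y0+40) for z in(34,68)]);r=np.r_[q.min(0),q.max(0)].astype(int)
im=p["img"][r[1]:r[3],r[0]:r[2]].sum(2)
for row in im: print("".join("#@%+=-. "[min(7,int(v)//66)] for v in row))
def c(y,x,z): return (np.round(proj(p,T(np.array([[x,y,z]],float),TR)[0])-r[:2],1)).tolist()
print("col of y at x=20,z=36:",{y:c(y,20,36) for y in range(int(y0)-40,int(y0)+41,20)},"z60:",c(y0,20,60))
E
python3 m8.py -10
```

```text
tray rake x,y [1.81 1.31] ztip 60.49 F [-0.17  0.6  -2.24] clock 24.7
+++++%+++++++@##@++@###@#######@++%@##%+
+%+++++++++++%##@++@###########@++%##%-.
===........  .%@@++%###########@%+@@@=  
              .-=++%###########@+%+-.   
               --++@############%+-     
              =%+++%###########@++.     
             .%#@@%@##########%.        
             .@##@############%.        
       ...-..=@#@#@@####@#@###%.        
  .-.--======+###@@@####@#####%.        
  -=========-%#@@@@@#####@####%.        
    ==-===-  =@###@###########+         
    -======..+##@@@#@###@@###@=         
   .==---==-=%@###@#@@@=+++++=          
    -=--===-=%@@@#@@@#%-===-            
    -=--=====%###@##@#%-==-             
   .===-=====+########%-=-              
   -===----=-=+##@@###+                 
    -===-====-=@######+                 
   .-===---====%######+                 
   --=========-=%#####+                 
   -==========--=@##@#=                 
   =======-====--%%%++=                 
   -=--=====-=---++%%%=                 
   -=------- -=++%@@#@+                 
   -=
[... 330 characters left out ...]
==----@###@##@=---..--           
==--=-=-==---@#@###@@%+++++++.          
-===-=--=-=--@##@###@%+++++++.          
=--===--==---@###@###%++++++=.          
===--=--=-=-=+######@%+++++++           
=--=--=----=-=%#####@%++++++=           
==--=--=-=----=%####@%++++++=           
-==----==---=--+@#@#@%++++++=           
 ----=-=-==-==-=++++++++++++=           
  ----==--====-===-===++++++=     .     
  -=-====-===---+++++++++++++-----      
   ---==-=-     =+++%++++++++++%%+      
  .=--=-=-      =+%%%+%%+%%+%%%%%=      
  -=-=--=-.     -++++++++++++++++=      
col of y at x=20,z=36: {-50: [1.1, 35.6], -30: [10.7, 35.6], -10: [20.3, 35.7], 10: [30.0, 35.7], 30: [39.6, 35.8]} z60: [20.2, 28.7]
```

The pixel dump shows the block leaning back about 17° about its rear bottom edge, so the tipping works. I continue the arc.

Call:
{"api": "step_arm", "payload": {
  "series": [
    [[0,0,0,0,-0.0147,-0.006,1],[0,0,0,0,-0.0147,-0.006,1],[0,0,0,0,-0.0147,-0.005,1],[0,0,0,0,-0.0147,-0.004,1],[0,0,0,0,-0.0147,-0.003,1],[0,0,0,0,-0.0147,-0.002,1]]
  ]
}}

```text
clock: 25.3
eef_pos: [568.3, -12.1, 130.8]
tool_rot: [-3.141, -0.0, -2.913]
force: [0.9, -0.2, -2.4]
width: 21.2
gripper_force: 61.7
```

```bash
python3 m8.py -20
```

```text
tray rake x,y [  1.68 -12.54] ztip 64.24 F [ 0.14 -0.34 -1.94] clock 25.35
+++++++++++@##@++@###########@%++##@%+++
++++++%+++++%@@++%###########@%+%%%+-==-
=....===.......+%%@#@#########%++       
               =+%############%%=       
               =%@#########@#@+=-       
              -%@@##########@=          
             .+@############@-          
             =@##@#@########@-          
      .. ...=@#@@@@#########@-          
 ..-..=--===@#@#@#@#########@-          
-====-===--=@#@#@@@#########@-          
 =====-=-   %##@#@@###@####@+           
 ====-==-. .@#####@#%%=++%%-            
  =====-=-.-@###@@@@@+====-             
  -=-=====-=@####@@@%+=-- -             
 .=====--=-+@#####@#@=- - -             
  -==-=--=-=##@#####%-    -             
  ==--=----+@##@####%-   --             
 .==-==----+@#######%.    .             
 -======---=%####@##%-    .             
  =====---===++%@@##%-    .             
 .=====----======+@#%-    .             
 -=====-======---====-                  
 -=======-----+++=-                     
 -======-    .%@@%%--                   

[... 334 characters left out ...]
==--=@#@@@#@#%+++++++-            
=-=====--=-@#####@#%+++++++-            
=--===-=-=-@#@@###@%+++++++-            
=--===--==-@#######%+++++++-            
=-=====---=@#######%+++++++-            
--====--=-=@##@@###%+++++++-            
===-=-=--=+@###@#@@%+++++++-            
-==-==----=+%@%====++++++++-            
-===-=-----====----=+++====.            
 =====--=======++++++++++++=----.       
.=-======-----++%%%+++++%+%+++++-       
==-=====-     -++++++++++%+%+%%+-       
-==-=--=-     -=================-       
-==--==-                                
col of y at x=20,z=36: {-60: [1.3, 35.5], -40: [10.9, 35.6], -20: [20.5, 35.6], 0: [30.2, 35.7], 20: [39.8, 35.7]} z60: [20.4, 28.7]
```

Call:
{"api": "step_arm", "payload": {
  "series": [
    [[0,0,0,0,-0.0147,-0.001,1],[0,0,0,0,-0.0147,0,1],[0,0,0,0,-0.0147,0,1],[0,0,0,0,0,0,1]]
  ]
}}

```text
clock: 25.75
eef_pos: [569.8, -18.8, 130.9]
tool_rot: [-3.141, -0.0, -2.913]
force: [0.5, 0.1, -2.0]
width: 21.6
gripper_force: 61.7
```

```bash
python3 m8.py -25
```

```text
tray rake x,y [  1.7  -18.52] ztip 64.35 F [ 0.58  0.11 -2.23] clock 25.8
+++++++++++@##%++############@++@##@++++
+++++++++%++@@%%+@####@#@####@++%%%+----
..==....===...-+%@###########@++-       
              .+%@###########@%+.       
               --+###########+==.       
                 -@#########%.          
            .--==+@#########+           
            =@@@@@##########+           
    .  .... +@##@@##########+           
. .--.-====-+#@+++##########+           
--==========%@@+++##########+           
 -=======-  =@%+++@##@@@@@@%=           
 -======-   =@%+++%@%====-              
  -======...+@@%%%%%%-==-               
 .========-=%#@@@@@@%===-               
 -===--=====%@#@@%@@%--                 
 ====-=-====%#@@@%@@+                   
 ==--=-=-=-=@##@@#@#+                   
 ==-=-=--=--%#######+                   
 ==-===-==--+####@##+                   
 =========--=##@####+                   
 -=========-+@######+                   
 -==--=====-=@#@@@@@=                   
 -=---===----=+=====.                   
 -=-==-=-                               
 
[... 334 characters left out ...]
==-=+@@%++%%+%+++++=             
==-=-=====-%@#@%%@%+++++++=             
=====-===--%@@@@@@@+++++++=             
--==-====-=%@@@@@@%+++++++=             
===---===-=%####@#@+++++++=             
====-=-=---%@#####@+++++++=             
==--===-=-=+##@@@#@+++++++=             
=---=-==---=@@=====+++++++=             
==-======--=@@-=---=+=+=+=-             
==-======--=%@=+++++++++++==----        
-=-=-===----++++%+%%+%++%+%+%%%+        
-==--==-      =%+%++++%%%+%++%%=        
=====-=-      -================-        
--==--=-                                
col of y at x=20,z=36: {-65: [1.9, 35.5], -45: [11.5, 35.6], -25: [21.1, 35.6], -5: [30.8, 35.7], 15: [40.4, 35.7]} z60: [20.9, 28.7]
```

Both talls have flipped back; their marked tops face up again. I lift clear and measure.

Call:
{"api": "step_arm", "payload": {
  "series": [
    [[0,0,0,0,0.05,-0.05,1],[0,0,0,0,0,-0.2,1],[0,0,0,0,0,-0.15,1],[0,0,0,0,-0.3,0,1],[0,0,0,0,-0.3,0,1],[0,0,0,0,-0.3,0,1],[0,0,0,0,0,0,1],[0,0,0,0,0,0,1],[0,0,0,0,0,0,1]]
  ]
}}

```text
clock: 26.7
eef_pos: [598.6, -140.1, 191.1]
tool_rot: [3.14, 0.0, -2.91]
force: [-0.1, 0.7, -2.3]
width: 21.2
gripper_force: 61.8
```

```bash
python3 m8.py -30; sed -i 's/("t1",-22,-2,/("t1",-24,-33,/;s/("t2",26,-2,/("t2",26,-33,/;s/final.png/final2.png/' m6.py; python3 m6.py | grep t[12]
```

```text
tray rake x,y [   2.32 -143.33] ztip 124.54 F [-0.12  0.37 -2.46] clock 26.75
++++++++++++++++++++++++++++%+++++++++++
++++%+++++%++++++++++++++++++++=++++==--
....==...-===.......                    
                                        
                                        
                                        
              .--=====--=-.             
              =%%@@@@@@@@@=             
              =@@@%%+%%@@@+             
              =@%++++++%%@+             
              =%%+++++++%@+             
              =%++++++++%@%.            
              =@%+++++++%@%.            
         ....-+@%++++++%@@%.            
         =====%@@%%%+%%%@@%.            
         ===-=%@@@%@%%%@@@%.            
         =====%@%@%%%@@@@@%.            
         ===-=@@@@#@@@#@@#%.            
         -==-=%########@##%.            
         -==--%##@########%.            
         ====-+##@@#######%             
        .===-==@##########%.            
         ======@###@@@@%%%=             
         -===-=+=====-                  
                                      
[... 809 characters left out ...]
             
                                        
                                        
col of y at x=20,z=36: {-70: [1.5, 35.5], -50: [11.1, 35.6], -30: [20.7, 35.6], -10: [30.3, 35.7], 10: [40.0, 35.7]} z60: [20.5, 28.7]
t1 (13, 22) ['scene', 'top'] [-29.9 -31.4] yaw 0.02 res 144.1
t1 (13, 22) ['scene'] [-30.8 -32.6] yaw 0.05 res 98.6
t1 (11, 26) ['scene', 'top'] [-29.1 -31.7] yaw -0.0 res 161.1
t1 (11, 26) ['scene'] [-25.9 -32.3] yaw -0.05 res 111.1
t2 (13, 22) ['scene', 'top'] [ 21.4 -31.4] yaw -0.01 res 130.5
t2 (13, 22) ['scene'] [ 23.3 -32.6] yaw 0.04 res 96.3
t2 (11, 26) ['scene', 'top'] [ 21.3 -32.1] yaw -0.05 res 150.5
t2 (11, 26) ['scene'] [ 25.2 -32.6] yaw -0.06 res 115.4
```

The talls now lie flat, marks up, at y≈-31, inside the middle third. Lows are at ≈-128 and singles at ≈115. Now I return the rake to where it stood.

```bash
python3 -c "
from h import *
go([483.6,-341.8,191],np.pi-.157)"
```

```text
t 26.85 pos [ 598.78 -140.25  191.11] rot [ 3.1406e+00  1.0000e-04 -2.9097e+00] F [ 0.39 -0.07 -2.47] w 21.2 q [0.21, 0.62, -0.04, 1.66, 0.03, 0.86, 1.96]
 turn [ 1.200e-03 -1.000e-04  4.952e-01]  shift [ 1.0561e+00 -1.1312e+00 -4.0000e-04] | in goal axes [ 5.4830e-01 -1.4472e+00  8.0000e-04]
```

Call:
{"api": "step_arm", "payload": {
  "series": [
    [[0,0,0.165,0,0,0,1],[0,0,0.165,0,0,0,1],[0,0,0.165,0,0,0,1],[0,0,0,0.1097,-0.2894,0,1],[0,0,0,0.1097,-0.2894,0,1],[0,0,0,0.1097,-0.2894,0,1],[0,0,0,0.1097,-0.2894,0,1],[0,0,0,0.1097,-0.2894,0,1],[0,0,0,0,0,0,1],[0,0,0,0,0,0,1],[0,0,0,0,0,0,1]]
  ]
}}

```text
clock: 27.95
eef_pos: [484.1, -341.6, 191.0]
tool_rot: [3.14, 0.0, 2.984]
force: [1.0, 0.5, -2.2]
width: 21.5
gripper_force: 61.8
```

Call:
{"api": "step_arm", "payload": {
  "series": [
    [[0,0,0,0,0,0.2,1],[0,0,0,0,0,0.25,1],[0,0,0,0,0,0.2,1],[0,0,0,0,0,0.1,1],[0,0,0,0,0,0.04,1],[0,0,0,0,0,0,1],[0,0,0,0,0,0,1],[0,0,0,0,0,0,1]]
  ]
}}

```text
clock: 28.75
eef_pos: [484.0, -344.2, 74.0]
tool_rot: [-3.14, 0.003, 2.982]
force: [0.2, -0.1, -2.7]
width: 21.6
gripper_force: 61.5
```

```bash
python3 -c "
from h import *
go([483.6,-341.8,66.6],np.pi-.157)"
```

```text
t 28.75 pos [ 484.01 -344.18   73.96] rot [-3.1405e+00  2.6000e-03  2.9820e+00] F [ 0.18 -0.06 -2.71] w 21.6 q [0.54, 0.76, 0.04, 1.81, -0.05, 0.58, 2.03]
 turn [-0.0014  0.0032 -0.0033]  shift [0.0053 0.0153 0.0491] | in goal axes [0.0052 0.0152 0.0491]
```

Call:
{"api": "step_arm", "payload": {
  "series": [
    [[0,0,0,0,0.013,0.02,1],[0,0,0,0,0,0.02,1],[0,0,0,0,0,0.006,1],[0,0,0,0,0,0,1],[0,0,0,0,0,0,1]]
  ]
}}

```text
clock: 29.25
eef_pos: [483.7, -341.6, 66.6]
tool_rot: [3.142, 0.001, 2.982]
force: [-1.5, 0.9, 6.6]
width: 20.7
gripper_force: 62.7
```

Call:
{"api": "step_arm", "payload": {
  "series": [
    [[0,0,0,0,0,0.003,1],[0,0,0,0,0,0,1],[0,0,0,0,0,0,1]]
  ]
}}

```text
clock: 29.55
eef_pos: [483.7, -341.7, 66.6]
tool_rot: [3.142, 0.001, 2.982]
force: [-2.4, 1.4, 9.3]
width: 21.2
gripper_force: 63.4
```

On the bench. Releasing and retreating straight up.

Call:
{"api": "step_arm", "payload": {
  "series": [
    [[0,0,0,0,0,-0.004,1],[0,0,0,0,0,0,0.6],[0,0,0,0,0,0,0],[0,0,0,0,0,0,0],[0,0,0,0,0,0,0],[0,0,0,0,0,0,0],[0,0,0,0,0,0,0],[0,0,0,0,0,0,0]]
  ]
}}

```text
clock: 30.35
eef_pos: [483.3, -341.7, 65.7]
tool_rot: [3.142, -0.0, 2.982]
force: [-0.5, 0.4, -0.1]
width: 85.2
gripper_force: 0.0
```

Call:
{"api": "step_arm", "payload": {
  "series": [
    [[0,0,0,0,0,-0.1,0],[0,0,0,0,0,-0.2,0],[0,0,0,0,0,-0.3,0],[0,0,0,0,0,-0.3,0],[0,0,0,0,0,-0.2,0],[0,0,0,0,0,0,0],[0,0,0,0,0,0,0]]
  ]
}}

```text
clock: 31.05
eef_pos: [483.4, -341.8, 232.2]
tool_rot: [-3.141, 0.002, 2.982]
force: [0.2, 0.4, -0.3]
width: 85.7
gripper_force: 0.0
```

```bash
cat > m9.py <<'E'
from h import *
s=ctrl.get_image("scene");r=(165,175,225,250)
P,f=fit([(s,r,mask(s,r))],RAKE,[484,-343,-.16]);print("rake",np.round(P,3),f)
print(ctrl.read_state()["width"],ctrl.read_state()["eef_pos"])
for n,z in(("spool",25),("tester",20),("partsbin",25)):print(n,[np.round(q["centre"]) for q in ctrl.recognise(s,n)[:1]])
E
python3 m9.py; python3 m6.py
```

```text
rake [ 4.82969e+02 -3.42550e+02 -1.71000e-01] 296.1488593474836
85.54053607130137 [ 482.81662049 -341.30088397  230.82385886]
spool [array([353., 369.])]
tester [array([257., 350.])]
partsbin [array([495., 276.])]
tray rake x,y [-156.5  -312.94] ztip 162.85 F [-0.26 -0.4  -0.09] clock 31.25
t1 (13, 22) ['scene', 'top'] [-29.3 -31.4] yaw 0.01 res 137.4
t1 (13, 22) ['scene'] [-30.5 -32.4] yaw 0.03 res 93.9
t1 (11, 26) ['scene', 'top'] [-30.3 -31.6] yaw 0.1 res 159.8
t1 (11, 26) ['scene'] [-24.4 -32. ] yaw -0.07 res 109.4
t2 (13, 22) ['scene', 'top'] [ 21.2 -31.6] yaw 0.01 res 120.7
t2 (13, 22) ['scene'] [ 22.4 -32.9] yaw 0.04 res 89.9
t2 (11, 26) ['scene', 'top'] [ 21.3 -32.1] yaw -0.05 res 144.8
t2 (11, 26) ['scene'] [ 24.8 -32.3] yaw -0.08 res 108.1
l1 (13, 11) ['scene', 'top'] [ -28.3 -125.9] yaw 0.07 res 95.4
l1 (13, 11) ['scene'] [ -26.3 -126.4] yaw 0.09 res 60.7
l2 (13, 11) ['scene', 'top'] [  25.3 -130.4] yaw 0.04 res 113.4
l2 (13, 11) ['scene'] [  26.8 -130.6] yaw 0.06 res 80.8
s1 (13, 11) ['scene', 'top'] [-20.2 114.6] yaw -0.09 res 89.0
s1 (13, 11) ['scene'] [-20.2 114. ] yaw -0.1 res 57.3
s2 (13, 11) ['scene', 'top'] [ 27.9 114.7] yaw -0.09 res 142.7
s2 (13, 11) ['scene'] [ 28.5 114.3] yaw -0.09 res 114.0
```

The rake stands upright where it started, the chokes lie two to a third, and the bystanders haven't moved. Handing in.

```bash
python3 -c "
from cell import ctrl
print(ctrl.finish_job())"
```

```text
the job is handed in; nothing more can be done
None
```

I handed the job in at about 31 s: two chokes lie flat in each third (the middle pair about 30 mm short of its centre), the rake stands upright where it started, and the other things are in place; the two tall chokes toppled while I spread them, so I tipped them back with the rake's teeth raised off the bed, and the highest rake-on-bed load I read was about 8 N.

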